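Bridge two test contacts with sprung tweezers

ROBOT

A 6-joint arm with a two-finger parallel gripper is mounted at the origin on the work surface. World frame = base frame: x ahead of the robot, y to its left, z up, the work surface at z = 0. Lengths are in m, angles in rad, forces in N, time in s.
With the tool pointing down it reaches from about 0.425 to 0.925 m from the base axis. Payload 12.5 kg.
Tool frame: the origin (TCP) lies between the finger pads, 19 mm behind the fingertips; this is the grasp point; z points along the fingers, y is the line along which they close (so a half turn about z gives the same grasp; the last joint's range is limited). The gripper opens to 85 mm and grips with 20 to 120 N. Pads are 22 mm wide; open, the fingers measure 114 mm over their backs; the gripper's body (76 mm by 85 mm) begins 54 mm behind the grasp point. The pads swing forward as they close: fully open they stand 13 mm farther back than shut.
Start: joints at [1.103, 0.491, 1.559, -0, 1.092, -0.106], TCP at [0.221, 0.585, 0.25] pointing down, gripper open.
Joint ranges: [-3.1, 3.1], [-0.84, 2.19], [0.05, 2.79], [-1.13, 4.28], [0.06, 2.93], [-2.69, 2.69]. Speed limits (rad/s): [2.22, 2.22, 2.79, 3.14, 3.14, 3.14].

INTERFACE

Orientations are given as a rotation vector (axis times angle).
In Python, from rig import r, vision, sign_off gives the robot as it stands. The module is installed in compiled form; this text tells all that it offers.
- The arm moves only by the tool step_arm, never from a script. Its argument "plan" is a list of rows, each a list of 5 numbers: the opening, from 0 (shut) to 1 (fully open), then the shift along the tool's x, y, z as a fraction of full scale, then the turn about the tool's z as a fraction of full scale. In form: [[hand, x, y, z, yaw], ...]. A call has 1 to 20 rows; each row shifts and turns the commanded pose from where the row before left it, along the tool's axes as they then stand; what a row does not reach is not made up. Full scale, the value 1, is 0.05 m for a shift and 6 degrees for a turn. A row lasts 1/10 s, in which the tool goes at most 50 mm and 8.59 degrees, less where a joint would pass 70% of its speed; a pose out of reach is approached as far as the arm can. A call with a number of a shift or a turn outside -1 to 1 is refused whole. A call with a gripper value outside its range is refused whole. The fingers move at their own pace and stop on an object; "force" is the grip in N (left out, the last holds). Time passes only in rows, so rows that do not move let the fingers close. It gives the time, the measured TCP pose, the force, the opening and the grip force at its end, in the units of the state.
- r.get_obs(): the state, without advancing time (a new reading comes with each control period).
- vision.snapshot(name): name is "scene" or "top"; returns a dict with "image" (420x560x3 uint8, red, green, blue), "z_map" (420x560 float32, m along the optical axis (not along the pixel's ray), 0 where there is no reading), "fx", "fy", "cx", "cy" (pixels), "k1" (the pictures are not rectified: a ray, as slopes to the right and down, at radius r is drawn at 1 + k1 r^2 times it, then the intrinsics apply), "world_from_camera" (4x4, takes a point from camera to world coordinates). Camera axes: x right, y down, z forward; pixel columns grow to the right and rows downward; lengths in m; the calibration is good to about 2 mm. A picture is of the moment at which its call begins.
- sign_off(): hands the job in; it is judged then, once.
The state is a dict: "time": time; "joint_pos": joint angles; "joint_velocities": joint speeds; "joint_efforts": joint torques, N m; "position": TCP position; "tcp_rot": TCP orientation; "wrist_force": force on the tool from outside, world axes, zero at the start; "wrist_torque": the same for the moment, N m; "gripper_width": opening from 0.0 (shut) to 1.0 (fully open); "gripper_force": force on a finger pad.
Only numpy, scipy, OpenCV 4.12 (cv2) and the standard library are available. Lean on these libraries where they do the work, as an engineer would, in place of code of your own. Each camera call takes 0.05 s, during which the arm holds its last target. There are 200 camera calls.

TASK

Pull the sprung test tweezers up out of their upright holder, squeeze them by the orange grips until their tips stand as far apart as the two gold contact pins on the green test board (22 mm between centres), and lower them so that one tip rests on the middle of each pin and gently presses both pins about 3 mm down. Finish while still holding them there in the gripper, gap steady and both pins pressed; leave the other things on the bench where they are.

Things in the scene. Friction and masses are not known exactly. Their poses are not given: they have to be found in the camera images.
- tweezers: parallel sprung tweezers, ~50 g, tips down in the holder: black head, 2 steel legs, orange grips outside. Origin midway between tips, tip height; z to head (top 140 mm up), y right to left leg. Grip faces look to +-y, 14 mm wide, 70 to 118 mm above tips, 50 mm apart over all when open, 38 at 22 mm tip spacing. Squeeze along y, TCP 98 mm above tips. Head 22 mm (y) x 12 mm. Legs stay parallel
- holder: fixed blue slotted cup 19 (x) by 49 (y) mm on a dark foot 70 by 92 mm; rim 78 mm above the table, mouth 11 by 41 mm. Origin: centre of its underside, z up. The tweezers hang upright in it, undersides of the grips on the rim, tips 8 mm above the table, their y along the holder's y, centred; pull straight up 75 mm or more to clear it
- fixture: fixed black test fixture 80 mm (x) by 120 mm (y) with a green board on top, board surface 28 mm above the table, chips up to 33 mm. Origin: centre of its underside on the table. Two gold pins at x = 0, y = +11 mm (pin_a) and -11 mm (pin_b), each with a white ring and line at its foot; tops 38 mm above the table when free
- pin_a_top (a point): centre of the top face of pin_a (moves down with it)
- pin_b_top (a point): centre of the top face of pin_b (moves down with it)
- pin_a (a joint): gold sprung contact pin, 11 mm diameter round flat top, standing 10 mm above the green board when free. Joint value: how far it is pressed down in m, 0 (up) to 0.005 (bottomed); spring 1 N per mm (3 N at 3 mm), returns it when let go
- pin_b (a joint): gold sprung contact pin, 11 mm diameter round flat top, standing 10 mm above the green board when free. Joint value: how far it is pressed down in m, 0 (up) to 0.005 (bottomed); spring 1 N per mm (3 N at 3 mm), returns it when let go
- tip_left (a point): centre of the end of the left (+y) leg's brass tip, which is 5 mm (x) by 4 mm (y)
- tip_right (a point): centre of the end of the right (-y) leg's brass tip, which is 5 mm (x) by 4 mm (y)
- leg_left (a joint): left (+y) leg of the tweezers. Joint value: how far this leg has been squeezed inwards from its sprung-open place, m, 0 to 0.012; spring 1.3 N per mm (0 N open, 7.8 N at 0.006). Distance between tip centres = 0.034 - leg_left - leg_right; the distance over the outer grip faces is always 16 mm more than that
- leg_right (a joint): right (-y) leg of the tweezers. Joint value: how far this leg has been squeezed inwards from its sprung-open place, m, 0 to 0.012; spring 1.3 N per mm (0 N open, 7.8 N at 0.006). Distance between tip centres = 0.034 - leg_left - leg_right; the distance over the outer grip faces is always 16 mm more than that
- post: bystander: loose upright brass post, 25 mm diameter, 46 mm tall, origin at its underside
- screwdriver: bystander: loose screwdriver with red handle, 190 mm long, lying beyond the work area
- parts_box: bystander: loose white box with a red lid, 112 x 162 x 38 mm, origin at its underside
- lens_case: bystander: loose flat square white and grey case, 62 x 62 x 26 mm, origin at its underside
- marker: bystander: loose blue marker with black cap, 135 mm long, 14 mm thick, lying
- spray: bystander: loose green bottle, 56 mm diameter, 120 mm tall, origin at its underside
Things that resemble listed ones, but are neither listed nor needed, are in the scene too. Leave any purple look-alike of the tweezers alone.

How it is judged:
On the way:
1. the tweezers are pulled clear of the holder in the fingers (height (world z) of each of tip_left, tip_right above 0.085 m and contact force between the fingers and tweezers above 1 N), for 0.2 s.
At the end, for the whole second after the job is handed in: Tweezers squeezed in the fingers, still, within 0.25 rad of upright, off the holder; tip centres 19.5 to 24.5 mm apart, each within 5 mm horizontally of its own pin's centre (either way round); both pins pressed 1.5 mm or more by them (distance between tip_left and tip_right between 0.0195 and 0.0245 m and ((horizontal distance between tip_left and pin_a_top below 0.005 m and horizontal distance between tip_right and pin_b_top below 0.005 m) or (horizontal distance between tip_left and pin_b_top below 0.005 m and horizontal distance between tip_right and pin_a_top below 0.005 m)) and value of joint each of pin_a, pin_b above 0.0015 m and contact force between tweezers and fixture above 1 N and contact force between the fingers and tweezers above 2 N and contact force between holder and tweezers below 0.1 N and angle between tweezers's own z axis and vertical below 0.25 rad and linear speed of tweezers below 0.02 m/s); the arm keeps its last pose, push and grip.
It fails at once if the tweezers are pushed hard on the fixture (over 20 N) (contact force between tweezers and fixture above 20 N).
It fails at once if a bystander is moved by more than 30 mm (distance of any of post, screwdriver, parts_box, lens_case, marker, spray from where it was at the start of the episode above 0.03 m).
It also fails if it takes over 42 s, if anything falls off the work surface, if the arm or the gripper's body presses on something with over 40 N, if the wrist force passes 120 N, or if a joint passes its speed limit or range.

## Working session

There is one attempt and no reset: what is moved stays moved. The work goes in short steps, Python scripts to look and compute and a tool call to move; the robot and the scene stay as the last step left them, time stands still between calls to the robot, and variables do not carry over. Pictures are saved under pics/ and viewed, at most 10 in all, crops included, and the job is handed in when it is done.

Besides the shell and the picture viewer there is one more tool, called in YAML: its name, and indented under it one key for each argument. step_arm: Moves the arm, as the interface text tells. Its arguments: {"type":"object","properties":{"plan":{"type":"array","items":{"type":"array","items":{"type":"number","minimum":-1,"maximum":1}}},"force":{"type":"number"}},"required":["plan"]}

```bash
mkdir -p pics
cat > h.py <<'E'
import numpy as np, cv2
from rig import r, vision, sign_off
def snap(n,f=None):
    s=vision.snapshot(n)
    if f: cv2.imwrite('pics/'+f,cv2.cvtColor(s['image'],cv2.COLOR_RGB2BGR))
    return s
def ray(s,u,v):
    K=np.array([[s['fx'],0,s['cx']],[0,s['fy'],s['cy']],[0,0,1]])
    p=cv2.undistortPoints(np.array([[[u,v]]],float),K,np.array([s['k1'],0,0,0,0.]))[0,0]
    T=s['world_from_camera']; return T[:3,3],T[:3,:3]@np.array([p[0],p[1],1])
def onz(s,u,v,z):
    o,d=ray(s,u,v); return o+d*(z-o[2])/d[2]
def cloud(s):
    h,w=s['z_map'].shape
    K=np.array([[s['fx'],0,s['cx']],[0,s['fy'],s['cy']],[0,0,1]])
    g=np.stack(np.meshgrid(np.arange(w),np.arange(h)),-1).reshape(-1,1,2).astype(float)
    p=cv2.undistortPoints(g,K,np.array([s['k1'],0,0,0,0.])).reshape(h,w,2)
    z=s['z_map'][...,None]; c=np.concatenate([p*z,z],-1); T=s['world_from_camera']
    return c@T[:3,:3].T+T[:3,3]
E
python3 - <<'E'
from h import *
for n in('scene','top'):
    s=snap(n,n+'0.png'); print(n,s['world_from_camera'].round(3).tolist(),s['fx'],s['k1'])
o=r.get_obs(); print(o)
E
```

```text
scene [[-0.857, 0.296, -0.421, 0.968], [0.515, 0.472, -0.716, 0.693], [-0.013, -0.83, -0.557, 0.614], [0.0, 0.0, 0.0, 1.0]] 414.9740741728598 -0.06530531486038163
top [[0.005, -0.978, 0.208, 0.193], [-1.0, -0.004, 0.005, -0.021], [-0.004, -0.208, -0.978, 1.681], [0.0, 0.0, 0.0, 1.0]] 525.4450889524634 0.06856585056046557
{'time': 0.1, 'joint_pos': array([ 1.10341591e+00,  4.91490635e-01,  1.55941604e+00, -1.39610077e-05,
        1.09168367e+00, -1.05583127e-01]), 'joint_velocities': array([ 0.00034717, -0.00212731, -0.00209809, -0.00088399,  0.00080412,
        0.00066247]), 'joint_efforts': array([ 2.37341555e-03, -6.19447947e+01, -2.62024695e+01, -6.70001782e-05,
        2.82232060e-03,  9.69856387e-06]), 'position': array([0.22110815, 0.58437953, 0.24948205]), 'tcp_rot': array([-5.65156727e-01, -3.09006526e+00,  1.50866808e-03]), 'wrist_force': array([-0.13948436, -0.54232   ,  0.33831082]), 'wrist_torque': array([ 0.01384066,  0.01467225, -0.04472411]), 'gripper_force': 0.0, 'gripper_width': 0.9966075297552991}
```

View pics/scene0.png

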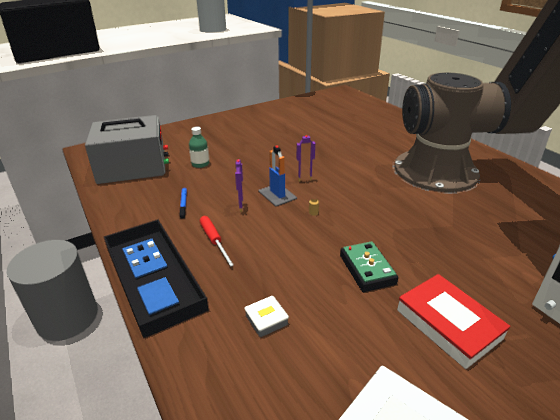

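View pics/top0.png

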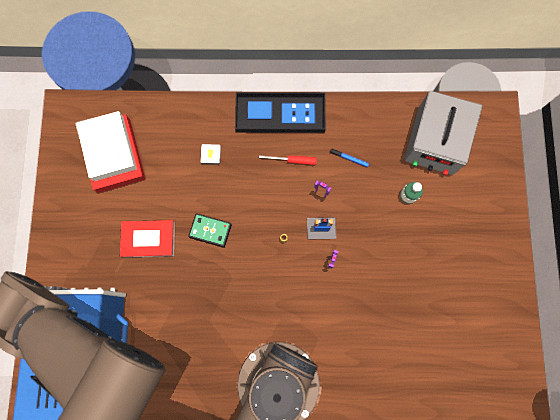

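The scene view shows the blue holder with the tweezers at about (277,185), purple look-alikes at (240,183) and (305,157), the fixture at (368,263) and the post at (313,207). In the top view the holder is at (322,227), the fixture at (210,230) and the purple ones at (321,188) and (332,260).

Run:
```python
from h import *
S=snap('scene');T=snap('top')
a=cv2.resize(T['image'][195:265,180:250],(400,400),interpolation=cv2.INTER_CUBIC)
b=cv2.resize(T['image'][205:275,285:355],(400,400),interpolation=cv2.INTER_CUBIC)
c=cv2.resize(S['image'][140:210,225:325],(400,280),interpolation=cv2.INTER_CUBIC)
d=cv2.resize(S['image'][230:300,330:430],(400,280),interpolation=cv2.INTER_CUBIC)
im=np.vstack([np.hstack([a,b]),np.hstack([c,d])])
cv2.imwrite('pics/crops.png',cv2.resize(im,(700,595))[...,::-1])
def comp(s,box,f,name):
    x0,x1,y0,y1=box; im=s['image'][y0:y1,x0:x1]; hsv=cv2.cvtColor(im,cv2.COLOR_RGB2HSV).astype(int)
    m=f(hsv).astype(np.uint8); n,l,st,ce=cv2.connectedComponentsWithStats(m)
    P=cloud(s)[y0:y1,x0:x1]
    for i in range(1,n):
        if st[i,4]>4:
            q=np.median(P[l==i],0); ys,xs=np.where(l==i)
            rr=cv2.minAreaRect(np.stack([xs+x0,ys+y0],1).astype(np.float32))
            print(name,(ce[i]+[x0,y0]).round(1),st[i,4],q.round(3),[np.round(t,1) for t in rr])
H=lambda lo,hi,s=100,v=60:(lambda h:(h[...,0]>=lo)&(h[...,0]<=hi)&(h[...,1]>s)&(h[...,2]>v))
tb=(300,345,210,245)
comp(T,tb,H(5,16,170,150),'T orange'); comp(T,tb,H(100,130,140,60),'T blue'); comp(T,tb,lambda h:(h[...,1]<70)&(h[...,2]>60)&(h[...,2]<140),'T foot')
fb=(183,238,205,255)
comp(T,fb,H(45,95,80,60),'T green'); comp(T,fb,H(15,35,90,120),'T gold'); comp(T,fb,lambda h:(h[...,1]<60)&(h[...,2]>170),'T white')
sb=(255,300,140,205)
comp(S,sb,H(5,16,170,150),'S orange');comp(S,sb,H(100,130,140,60),'S blue')
comp(S,(340,400,235,292),H(15,35,90,120),'S gold');comp(S,(340,400,235,292),H(45,95,80,60),'S green');
P=cloud(T); 
for (x0,x1,y0,y1) in [(300,345,210,245),(183,238,205,255)]:
    q=P[y0:y1,x0:x1].reshape(-1,3); print(np.histogram(q[:,2],bins=[-.01,.006,.012,.02,.026,.035,.045,.06,.07,.085,.1,.12,.14,.16]))
```

```text
T orange [306.  222.5] 6 [ 0.495 -0.088  0.   ] [array([306. , 222.5]), array([5., 0.]), np.float64(-90.0)]
T orange [333. 239.] 5 [ 0.441 -0.175  0.   ] [array([333., 239.]), array([4., 0.]), np.float64(180.0)]
T blue [322.  226.9] 103 [ 0.468 -0.137  0.055] [array([322., 226.]), array([16.,  8.]), np.float64(0.0)]
T foot [321.6 219.7] 9 [ 0.477 -0.13   0.142] [array([322., 220.]), array([4., 2.]), np.float64(90.0)]
T foot [327.7 223.2] 10 [ 0.474 -0.151  0.099] [array([327.7, 222.8]), array([4.4, 2.4]), np.float64(76.0)]
T foot [315.1 229.6] 36 [ 0.468 -0.11   0.005] [array([318.5, 228.5]), array([17.,  5.]), np.float64(0.0)]
T foot [307.  231.5] 6 [ 0.465 -0.091  0.004] [array([307. , 231.5]), array([5., 0.]), np.float64(-90.0)]
T green [209.4 229.3] 610 [0.467 0.22  0.027] [array([209.1, 229.3]), array([34.7, 21.9]), np.float64(15.6)]
T gold [205.5 228. ] 8 [0.469 0.231 0.039] [array([205.5, 228. ]), array([2.1, 2.1]), np.float64(45.0)]
T gold [212.1 229.6] 8 [0.466 0.211 0.034] [array([212. , 229.5]), array([3., 2.]), np.float64(90.0)]
T white [205.6 228.6] 32 [0.469 0.233 0.028
[... 658 characters left out ...]
.5]), array([3., 4.]), np.float64(90.0)]
S gold [371.2 259.8] 17 [0.473 0.233 0.038] [array([371.3, 259.8]), array([4.2, 3.5]), np.float64(45.0)]
S green [368.6 261.8] 918 [0.475 0.23  0.029] [array([368.9, 261.1]), array([51. , 30.2]), np.float64(56.3)]
(array([1149,  198,   23,    7,    9,   22,   21,   13,   33,    8,   15,
         35,   25]), array([-0.01 ,  0.006,  0.012,  0.02 ,  0.026,  0.035,  0.045,  0.06 ,
        0.07 ,  0.085,  0.1  ,  0.12 ,  0.14 ,  0.16 ]))
(array([1685,   87,   81,  358,  470,   26,    0,    0,    0,    0,    0,
          0,    0]), array([-0.01 ,  0.006,  0.012,  0.02 ,  0.026,  0.035,  0.045,  0.06 ,
        0.07 ,  0.085,  0.1  ,  0.12 ,  0.14 ,  0.16 ]))
```

View pics/crops.png

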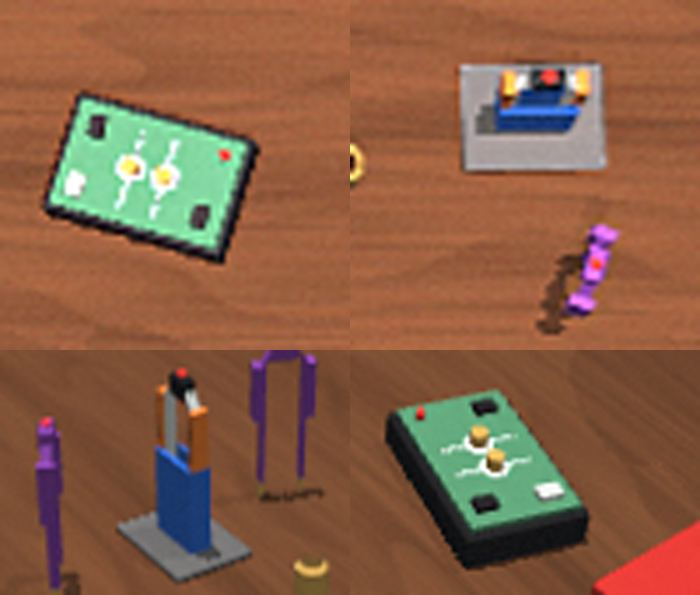

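The crops show the holder's foot nearly axis-aligned with the orange grips at about top px (316.6,222.4) and (331.4,222.4). The fixture is yawed about 15°, with its gold pins at top px (206,228) and (212.5,230).

```bash
cat > m.py <<'E'
from h import *
def cents(s,box,f,k=6,mn=60):
    x0,x1,y0,y1=box; im=cv2.resize(s['image'][y0:y1,x0:x1],None,fx=k,fy=k,interpolation=cv2.INTER_CUBIC)
    hsv=cv2.cvtColor(im,cv2.COLOR_RGB2HSV).astype(int)
    n,l,st,ce=cv2.connectedComponentsWithStats(f(hsv).astype(np.uint8))
    out=[]
    for i in range(1,n):
        if st[i,4]>mn:
            ys,xs=np.where(l==i); rr=cv2.boxPoints(cv2.minAreaRect(np.stack([xs,ys],1).astype(np.float32)))
            tr=lambda p:(np.asarray(p)+.5)/k-.5+[x0,y0]
            out.append((st[i,4],tr(ce[i]),tr(rr)))
    return sorted(out,key=lambda t:-t[0])
H=lambda lo,hi,s=100,v=60:(lambda h:(h[...,0]>=lo)&(h[...,0]<=hi)&(h[...,1]>s)&(h[...,2]>v))
E
python3 - <<'E'
from m import *
S=snap('scene');T=snap('top')
for s,b,n in((T,(183,238,205,255),'T'),(S,(335,402,232,292),'S')):
    for a,c,rr in cents(s,b,H(14,32,80,120))[:3]: print(n,'gold',a,c.round(1),onz(s,*c,.036).round(4))
    a,c,rr=cents(s,b,H(45,95,60,60))[0]
    q=[onz(s,*p,.028) for p in rr]; print(n,'green',a,np.round(q,4)[:,:2].tolist(),np.mean(q,0).round(4))
for s,b,n in((T,(305,340,210,240),'T'),(S,(262,292,142,178),'S')):
    for a,c,rr in cents(s,b,H(6,24,110,130),mn=40)[:5]: print(n,'orange',a,c.round(1),rr.round(1).tolist(),onz(s,*c,.126 if n=='T' else .102).round(4))
    for a,c,rr in cents(s,b,lambda h:((h[...,0]<5)|(h[...,0]>172))&(h[...,1]>170)&(h[...,2]>150),mn=30)[:2]: print(n,'red',a,c.round(1),onz(s,*c,.148).round(4))
for a,c,rr in cents(T,(300,350,205,245),lambda h:(h[...,1]<60)&(h[...,2]>80)&(h[...,2]<190))[:3]:
    print('foot',a,rr.round(1).tolist(),np.round([onz(T,*p,.006)[:2] for p in rr],4).tolist())
for s,b in((T,(300,350,205,245)),(S,(250,305,140,205))):
    P=cloud(s)[b[2]:b[3],b[0]:b[1]].reshape(-1,3); g=P[(P[:,2]>.09)&(P[:,2]<.13)&(P[:,0]<.52)]; hd=P[P[:,2]>.135]
    for w in (g,hd): print(len(w),w.mean(0).round(4),w.min(0).round(4),w.max(0).round(4))
E
```

```text
T gold 274 [205.6 227.9] [0.4699 0.2317 0.036 ]
T gold 266 [212.1 229.8] [0.464  0.2107 0.036 ]
T green 23294 [[0.4475, 0.2853], [0.5194, 0.2682], [0.4879, 0.1573], [0.4165, 0.1754]] [0.4678 0.2215 0.028 ]
S gold 713 [366.5 253.5] [0.4649 0.2107 0.036 ]
S gold 641 [371.2 259.9] [0.4702 0.2315 0.036 ]
S gold 61 [360.  242.7] [0.4526 0.1752 0.036 ]
S green 35358 [[0.4898, 0.1599], [0.4001, 0.144], [0.4491, 0.2854], [0.526, 0.2929]] [0.4662 0.2206 0.028 ]
T orange 12639 [321.9 216.5] [[304.6, 239.4], [304.6, 209.6], [339.4, 209.6], [339.4, 239.4]] [ 0.4911 -0.131   0.126 ]
T orange 1425 [337.  235.3] [[329.2, 229.9], [339.4, 229.9], [339.4, 239.4], [329.2, 239.4]] [ 0.4341 -0.1756  0.126 ]
T orange 424 [316.2 221.3] [[314.1, 219.0], [317.3, 218.6], [318.0, 223.7], [314.8, 224.1]] [ 0.4763 -0.1137  0.126 ]
T orange 396 [331.1 221.3] [[329.6, 223.8], [329.6, 218.8], [332.6, 218.8], [332.6, 223.8]] [ 0.4766 -0.1585  0.126 ]
T orange 43 [319.4 238.8] [[322.9, 238.8], [322.9, 238.8], [315.9, 238.8], [315.9, 238.8]] [ 0.4234 -0.1229  0.126 ]
T red 192 [324.3 219.8] [ 0.4768 -0.1364  0.148 ]
S
[... 409 characters left out ...]
.1], [289.9, 177.4], [285.2, 177.4]] [ 0.4941 -0.0604  0.102 ]
S orange 209 [267.7 171.7] [[267.2, 167.4], [267.9, 167.4], [267.9, 176.2], [267.2, 176.2]] [ 0.5232 -0.1058  0.102 ]
S red 199 [276.4 146. ] [ 0.4771 -0.1386  0.148 ]
foot 13882 [[306.6, 217.5], [335.5, 217.2], [335.8, 238.3], [306.9, 238.7]] [[0.5103, -0.09], [0.5119, -0.1836], [0.4428, -0.1833], [0.4412, -0.0905]]
40 [ 0.4747 -0.1337  0.1171] [ 0.4692 -0.1609  0.0931] [ 0.4829 -0.1106  0.1293]
40 [ 0.3908 -0.1008  0.6053] [ 0.1934 -0.1451  0.1365] [ 0.4808 -0.021   1.6811]
216 [ 0.4515 -0.1428  0.1105] [ 0.3753 -0.1829  0.09  ] [ 0.4884 -0.1077  0.13  ]
60 [0.6195 0.1024 0.2762] [ 0.4741 -0.1431  0.1355] [0.9683 0.6927 0.6135]
```

step_arm:
  plan:
    - [1,0,0,0,-1]
    - [1,0,0,0,-1]
    - [1,0,0,0,-1]
    - [1,0,0,0,-0.67]
    - [1,0,0,0,0]
  force: 20

```text
time: 0.8
position: [0.2212, 0.5845, 0.2499]
tcp_rot: [0.037, -3.141, 0.0]
wrist_force: [-0.0, -0.1, -0.9]
gripper_width: 1.005
gripper_force: 0.0
```

step_arm:
  plan:
    - [1,-0.6,-0.3,0,0]
    - [1,-0.6,-0.3,0,0]
    - [1,-0.6,-0.3,0,0]
    - [1,-0.6,-0.3,0,0]
    - [1,-0.6,-0.3,0,0]
    - [1,-0.6,-0.3,0,0]
    - [1,-0.6,-0.3,0,0]
    - [1,-0.6,-0.3,0,0]
    - [1,0,-0.7,0,0]
    - [1,0,-0.7,0,0]
    - [1,0,-0.7,0,0]
    - [1,0,-0.7,0,0]
    - [1,0,-0.7,0,0]
    - [1,0,-0.7,0,0]
    - [1,0,-0.7,0,0]
    - [1,0,-0.7,0,0]
    - [1,0,-0.7,0,0]
    - [1,0,-0.7,0,0]
    - [1,0,-0.7,0,0]
    - [1,0,0,0,0]

```text
time: 2.8
position: [0.4726, 0.0822, 0.2501]
tcp_rot: [-0.027, 3.141, -0.001]
wrist_force: [-0.1, 0.1, 1.1]
gripper_width: 1.0
gripper_force: 0.0
```

step_arm:
  plan:
    - [1,0,-0.6,0,0]
    - [1,0,-0.6,0,0]
    - [1,0,-0.6,0,0]
    - [1,0,-0.6,0,0]
    - [1,0,-0.6,0,0]
    - [1,0,-0.6,0,0]
    - [1,0,-0.5,0,0]
    - [1,0,-0.28,0,0]
    - [1,0,0,0,0]
    - [1,0,0,0,0]

```text
time: 3.8
position: [0.4774, -0.1332, 0.2499]
tcp_rot: [0.034, -3.141, -0.001]
wrist_force: [0.0, 0.6, 0.1]
gripper_width: 0.998
gripper_force: 0.0
```

Run:
```python
from h import *
o=r.get_obs();print(o['position'],o['tcp_rot'],o['joint_pos'])
s=snap('scene'); cv2.imwrite('pics/s1.png',cv2.resize(s['image'][50:230,180:400],None,fx=3.3,fy=3.3,interpolation=cv2.INTER_CUBIC)[...,::-1])
```

```text
[ 0.47741669 -0.13320447  0.24990545] [ 3.39591180e-02 -3.14124350e+00 -6.74830913e-04] [-4.05599503e-01  3.08174158e-01  1.86838396e+00  3.96434797e-04
  9.65359729e-01 -1.99824211e+00]
```

View pics/s1.png

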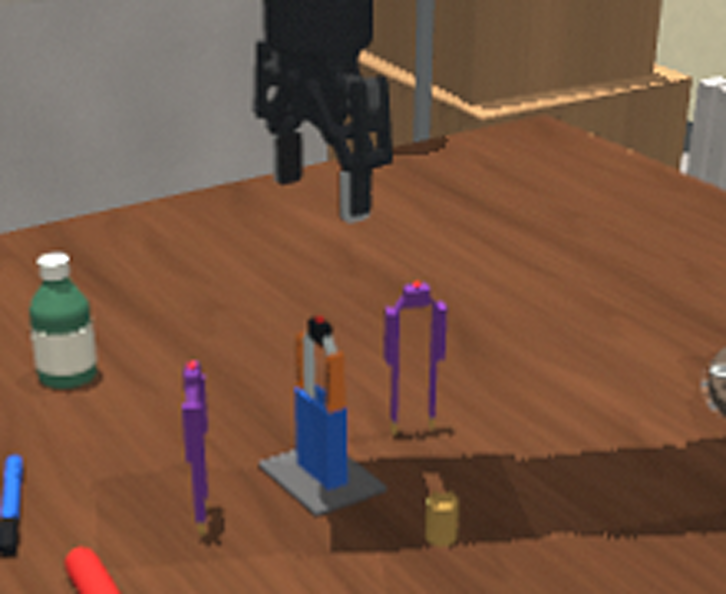

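The gripper hangs open straight above the orange-gripped tweezers, at about (320,100) in the crop with the tweezers at (320,360). The path down is clear.

step_arm:
  plan:
    - [1,0.01,-0.07,0.3,0]
    - [1,0,0,0.4,0]
    - [1,0,0,0.4,0]
    - [1,0,0,0.4,0]
    - [1,0,0,0.4,0]
    - [1,0,0,0.4,0]
    - [1,0,0,0.3,0]
    - [1,0,0,0.2,0]
    - [1,0,0,0.08,0]
    - [1,0,0,0,0]
    - [1,0,0,0,0]

```text
time: 4.95
position: [0.4773, -0.1373, 0.1065]
tcp_rot: [-0.036, 3.141, -0.0]
wrist_force: [-0.4, 0.3, 0.4]
gripper_width: 0.998
gripper_force: 0.0
```

step_arm:
  plan:
    - [0.65,0,0,0,0]
    - [0.65,0,0,0,0]
    - [0.65,0,0,0,0]
    - [0.65,0,0,0,0]
    - [0.65,0,0,0,0]

```text
time: 5.45
position: [0.477, -0.1374, 0.1061]
tcp_rot: [-0.035, 3.141, 0.0]
wrist_force: [-0.4, -0.3, 0.3]
gripper_width: 0.647
gripper_force: 0.0
```

step_arm:
  plan:
    - [0.5,0,0,0,0]
    - [0.5,0,0,0,0]
    - [0.5,0,0,0,0]
    - [0.5,0,0,0,0]
    - [0.5,0,0,0,0]

```text
time: 5.95
position: [0.4772, -0.1375, 0.1062]
tcp_rot: [-0.035, 3.141, -0.0]
wrist_force: [-0.3, -0.4, 5.5]
gripper_width: 0.502
gripper_force: 5.4
```

step_arm:
  plan:
    - [0.447,0,0,0,0]
    - [0.447,0,0,0,0]
    - [0.447,0,0,0,0]
    - [0.447,0,0,0,0]

```text
time: 6.35
position: [0.4774, -0.1376, 0.1065]
tcp_rot: [-0.035, 3.14, -0.001]
wrist_force: [-0.8, -1.9, 7.4]
gripper_width: 0.452
gripper_force: 7.8
```

step_arm:
  plan:
    - [0.447,0,0,-0.1,0]
    - [0.447,0,0,-0.2,0]
    - [0.447,0,0,-0.2,0]
    - [0.447,0,0,-0.2,0]
    - [0.447,0,0,-0.2,0]
    - [0.447,0,0,-0.2,0]
    - [0.447,0,0,-0.2,0]
    - [0.447,0,0,-0.2,0]
    - [0.447,0,0,-0.2,0]
    - [0.447,0,0,-0.2,0]
    - [0.447,0,0,-0.2,0]
    - [0.447,0,0,-0.2,0]
    - [0.447,0,0,-0.1,0]
    - [0.447,0,0,0,0]

```text
time: 7.75
position: [0.4772, -0.1374, 0.2267]
tcp_rot: [-0.035, 3.14, -0.001]
wrist_force: [1.0, 0.3, -0.5]
gripper_width: 0.447
gripper_force: 7.1
```

Run:
```python
from h import *
o=r.get_obs();print(o['position'],o['tcp_rot'],o['gripper_width'],o['gripper_force'])
s=snap('scene'); cv2.imwrite('pics/s2.png',cv2.resize(s['image'][60:220,200:360],(600,600),interpolation=cv2.INTER_CUBIC)[...,::-1])
```

```text
[ 0.47721563 -0.13743829  0.22667904] [-3.54092292e-02  3.14025730e+00 -6.57018647e-04] 0.44668515167958917 7.062794119119644
```

View pics/s2.png

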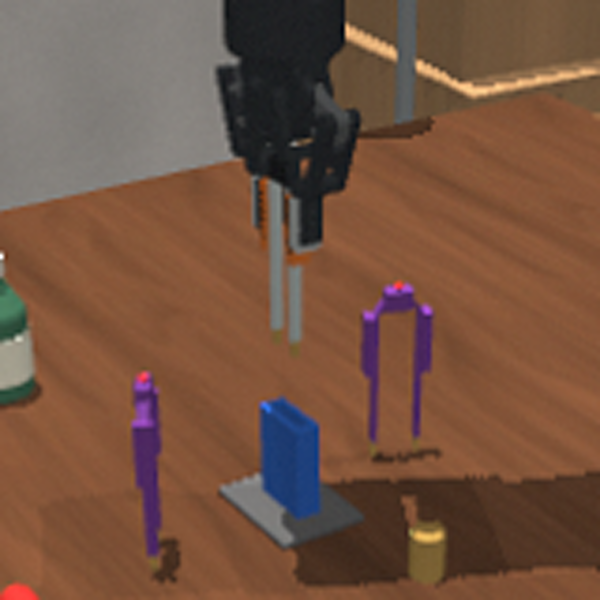

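The tweezers hang upright in the fingers clear of the holder, tips at crop (276,337) and (294,350).

step_arm:
  plan:
    - [0.447,0,0.15,0,0]
    - [0.447,0,0.3,0,0]
    - [0.447,0.02,0.42,0,0]
    - [0.447,0.02,0.42,0,0]
    - [0.447,0,0.42,0,0]
    - [0.447,0,0.42,0,0]
    - [0.447,0,0.42,0,0]
    - [0.447,0,0.42,0,0]
    - [0.447,0,0.42,0,0]
    - [0.447,0,0.42,0,0]
    - [0.447,0,0.42,0,0]
    - [0.447,0,0.42,0,0]
    - [0.447,0,0.42,0,0]
    - [0.447,0,0.42,0,0]
    - [0.447,0,0.42,0,0]
    - [0.447,0,0.42,0,0]
    - [0.447,0,0.42,0,0]
    - [0.447,0,0.42,0,0]
    - [0.447,0,0,0,0]

```text
time: 9.7
position: [0.466, 0.2235, 0.2256]
tcp_rot: [0.039, -3.141, -0.0]
wrist_force: [0.9, 0.6, -0.7]
gripper_width: 0.45
gripper_force: 7.1
```

step_arm:
  plan:
    - [0.447,0,0,0,0.3]
    - [0.447,0,0,0,0.5]
    - [0.447,0,0,0,0.5]
    - [0.447,0,0,0,0.5]
    - [0.447,0,0,0,0.5]
    - [0.447,0,0,0,0.48]
    - [0.447,0,0,0,0]
    - [0.447,0,0,0,0]

```text
time: 10.5
position: [0.4666, 0.221, 0.2259]
tcp_rot: [-0.418, -3.113, 0.0]
wrist_force: [0.8, 0.3, -0.1]
gripper_width: 0.445
gripper_force: 7.1
```

step_arm:
  plan:
    - [0.447,0,0,0.2,0]
    - [0.447,0,0,0.25,0]
    - [0.447,0,0,0.25,0]
    - [0.447,0,0,0.25,0]
    - [0.447,0,0,0.25,0]
    - [0.447,0,0,0.2,0]
    - [0.447,0,0,0.1,0]
    - [0.447,0,0,0,0]
    - [0.447,0,0,0,0]

```text
time: 11.4
position: [0.4671, 0.2211, 0.1512]
tcp_rot: [0.42, 3.113, 0.0]
wrist_force: [-0.2, 0.1, -0.9]
gripper_width: 0.451
gripper_force: 7.1
```

Run:
```python
from h import *
o=r.get_obs();print(o['position'],o['tcp_rot'],o['gripper_width'],o['gripper_force'])
s=snap('scene'); a=cv2.resize(s['image'][200:280,330:410],(600,600),interpolation=cv2.INTER_CUBIC); cv2.imwrite('pics/s3.png',a[...,::-1])
```

```text
[0.46711034 0.22107102 0.15118853] [4.20368765e-01 3.11304174e+00 3.72635386e-04] 0.4505734386468626 7.063663825392723
```

View pics/s3.png

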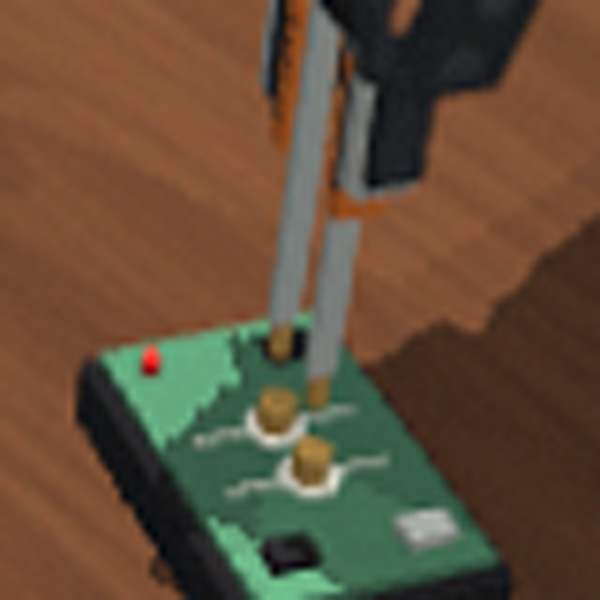

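The tip ends show at crop (281,358) and (317,406), straight above the pin tops at (277,398) and (313,447).

Run:
```python
from h import *
s=snap('scene');P=cloud(s)
f=lambda x,y:((x+.5)/7.5-.5+330,(y+.5)/7.5-.5+200)
for n,p,z in(('tipR',(281,356),.0532),('tipL',(317,404),.0532),('pinb',(277,397),.038),('pina',(313,446),.038)):
    u,v=f(*p); q=onz(s,u,v,z); print(n,np.round((u,v),1),q.round(4)); 
for u,v in((367,246),(367,245),(372,252),(372,251),(372,253)): print(u,v,P[v,u].round(4))
t=snap('top'); cv2.imwrite('pics/t3.png',cv2.resize(t['image'][195:265,170:250],(640,560),interpolation=cv2.INTER_CUBIC)[...,::-1])
```

```text
tipR [367. 247.] [0.465  0.2097 0.0532]
tipL [371.8 253.4] [0.4704 0.2307 0.0532]
pinb [366.5 252.5] [0.4644 0.2098 0.038 ]
pina [371.3 259. ] [0.4699 0.2311 0.038 ]
367 246 [0.466  0.2101 0.0567]
367 245 [0.465  0.2087 0.0581]
372 252 [0.4712 0.2313 0.0579]
372 251 [0.4726 0.2322 0.0618]
372 253 [0.9683 0.6927 0.6135]
```

step_arm:
  plan:
    - [0.447,0,0,0.08,0]
    - [0.447,0,0,0.08,0]
    - [0.447,0,0,0.06,0]
    - [0.447,0,0,0.04,0]
    - [0.447,0,0,0,0]
    - [0.447,0,0,0,0]

```text
time: 12.15
position: [0.467, 0.221, 0.138]
tcp_rot: [-0.421, -3.113, -0.0]
wrist_force: [0.1, 0.5, -0.7]
gripper_width: 0.448
gripper_force: 7.1
```

step_arm:
  plan:
    - [0.447,0,0,0.03,0]
    - [0.447,0,0,0.03,0]
    - [0.447,0,0,0,0]
    - [0.447,0,0,0,0]
    - [0.447,0,0,0,0]

```text
time: 12.65
position: [0.4671, 0.2211, 0.1351]
tcp_rot: [0.421, 3.113, 0.0]
wrist_force: [0.2, -0.1, 1.9]
gripper_width: 0.451
gripper_force: 7.2
```

step_arm:
  plan:
    - [0.447,0,0,0.02,0]
    - [0.447,0,0,0.015,0]
    - [0.447,0,0,0,0]
    - [0.447,0,0,0,0]
    - [0.447,0,0,0,0]
    - [0.447,0,0,0,0]

```text
time: 13.25
position: [0.4671, 0.2211, 0.1334]
tcp_rot: [0.421, 3.113, 0.0]
wrist_force: [-0.6, -0.2, 5.3]
gripper_width: 0.449
gripper_force: 7.3
```

Run:
```python
from h import *
o=r.get_obs();print(o['position'],o['wrist_force'],o['gripper_width'],o['gripper_force'])
s=snap('scene'); a=cv2.resize(s['image'][200:280,330:410],(600,600),interpolation=cv2.INTER_CUBIC); cv2.imwrite('pics/s4.png',a[...,::-1])
print(r.get_obs()['wrist_force'])
```

```text
[0.46711367 0.2210502  0.133448  ] [-0.60021466 -0.22175802  5.33201134] 0.44851051740244186 7.269308343529701
[-0.61436485 -0.50208826  5.27585387]
```

View pics/s4.png

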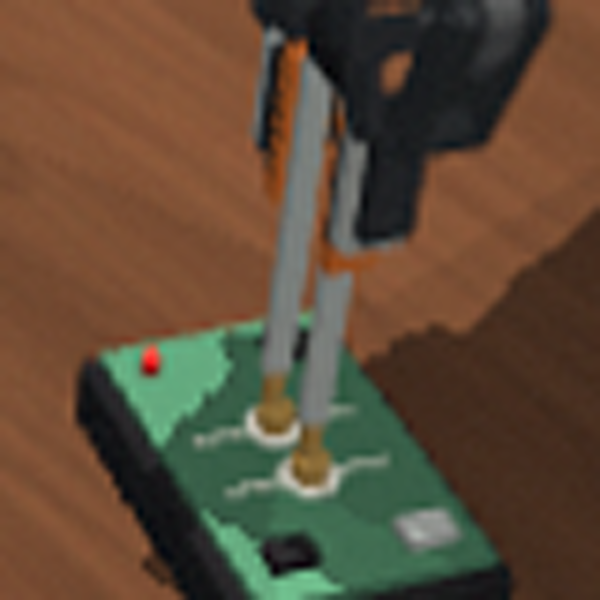

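Both tips sit in the middle of their pins, at crop (276,402) and (311,455). The pins are pressed about 3 mm, with roughly 5.9 N in total at the wrist.

```bash
python3 -c "
from rig import sign_off
print(sign_off())"
```

```text
the job is handed in; nothing more can be done
None
```

I handed the job in with the tweezers held upright in the gripper, gap about 22–23 mm (from grip width and force), both tips on the middle of their pins and both pins pressed about 3 mm, going by the wrist force; the sign-off returned no verdict.

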